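# Load the tube mixer and lock its lanes

## Robot

A 6-joint arm with a two-finger parallel gripper is mounted at the origin on the work surface. World frame = base frame: x ahead of the robot, y to its left, z up, the work surface at z = 0. Lengths are in m, angles in rad, forces in N, time in s.
With the tool pointing down it reaches from about 0.35 to 0.95 m from the base axis. Payload 17.4 kg.
Tool frame: the origin (TCP) lies on the centre line of the jaws, within the pads' length; the fingertips stand 14 mm ahead of it and the grasp point (between the pads) lies 5 mm behind it (r.nose_length is the z of the fingertips in the tool frame, in m); z points along the fingers, y is the line along which they close (so a half turn about z gives the same grasp; the last joint's range is limited). The gripper opens to 93 mm and grips with 3 to 60 N. Pads are 15 mm wide; open, the fingers measure 128 mm over their backs; the gripper's body (75 mm by 188 mm) begins 65 mm behind the grasp point.
Start: joints at [1.1, 0.116, 1.442, -0, 1.584, -0.038], TCP at [0.283, 0.613, 0.233] pointing down, gripper open.
Joint ranges: [-2.83, 2.83], [-0.83, 2.19], [0.07, 2.5], [-1.14, 4.28], [0.01, 3], [-2.97, 2.97]. Speed limits (rad/s): [1.89, 1.89, 2.22, 3.14, 3.14, 3.14].

## Interface

Orientations are given as a 3x3 rotation matrix whose columns are the frame's x, y, z axes.
In Python, from rig import r, optics, models gives the robot as it stands. Calls block until the motion is done:
- r.move_ptp(position, orientation): joint-space move of the TCP to a pose.
- r.servo_line(position, rot=None, v=0.15): straight line of the TCP; rot=None keeps the orientation; v is the mean speed in m/s.
- r.set_joints(angles): joint-space move.
- r.command_gripper(opening, grasp_force=None): opening from 0.0 (shut) to 1.0 (fully open); grasp_force is the grip in N (None keeps the last); returns when the fingers have stopped.
- r.pause(seconds).
- r.ik(position, orientation): joint angles nearest the present ones, or None.
- r.read_state(): the state.
- optics.grab_frame(name): name is "scene" or "top" or "wrist"; returns a dict with "frame" (384x512x3 uint8, blue, green, red), "depth" (384x512 float32, m along the optical axis (not along the pixel's ray), 0 where there is no reading), "camera_matrix" (3x3 intrinsics, pixels), "cam_to_world" (4x4, takes a point from camera to world coordinates). Camera axes: x right, y down, z forward; pixel columns grow to the right and rows downward; lengths in m; the calibration is good to about 2 mm. A picture is of the moment at which its call begins.
A pose or a line that the arm cannot do raises r.Unreachable and nothing moves.
- r.finish_job(): hands the job in; it is judged then, once.
Trained networks look in a picture, given as the dict that the camera call returned (one of the last four; its "shot" number tells which), for a name from the list of things; names that differ only in an ending like _2 or _b are one class to them, and where a whole thing is asked for, a point or a joint stands for the part that bears it (a point fixed in the world has none). Each returns a list of dicts, best first, with "confidence" (0 to 1); they miss things now and then, are a little off and sometimes report something else, mostly with a low value. They report only what shows in the picture. A call takes as long as a camera call.
- models.trace(picture, label): "mask" (384x512 bool, what is visible of it) and "xy" ([column, row] in pixels, amid what is visible of it).
- models.tip_of(picture, label): "xy" ([column, row] in pixels: a listed point, or the origin of a listed thing).
The state is a dict: "clock": time; "joints": joint angles; "qvel": joint speeds; "joint_torque": joint torques, N m; "tcp_pos": TCP position; "orientation": TCP orientation; "contact_force": force on the tool from outside, world axes, zero at the start; "wrist_torque": the same for the moment, N m; "opening": opening from 0.0 (shut) to 1.0 (fully open); "grip_force": force on a finger pad.
Only numpy, scipy, OpenCV 4.12 (cv2) and the standard library are available. Lean on these libraries where they do the work, as an engineer would, in place of code of your own. Each camera call takes 0.05 s, during which the arm holds its last target. There are 200 camera calls.

## Task

Load every tube carrier standing on the bench into the mixer, one to a lane: set it down on the open front of a lane and slide it along under the hold-down rails, fully home against the blue stop. Then fit the orange T-handle on the square spindle, right down, and turn it clockwise as far as it goes so that the red gates lock all the carriers in, lift the handle off and stand it back in its blue tray, and only then push the green switch lever over to start the mixer. Keep the carriers upright and leave the wash bottle, beaker and jar undisturbed.

Things in the scene. Friction and masses are not known exactly. Their poses are not given: they have to be found in the camera images.
- mixer: white tube mixer, fixed. Origin: centre of its underside; x: loading direction, y left, z up. Deck 272 mm square, 60 mm up, with three like lanes along x at y = -80, 0, 80 mm, all empty at the start; any may be used. Open deck from x = -136 to 12 mm; a blue strip, x = -121 to -11, marks where to set a carrier down. On the right a housing, top also at 60 mm
- home_left (a point): left lane, y = 80 mm: where a carrier's origin is when it is fully home (mixer x = 66, z = 60 mm), touching the blue stop across the lanes (face at x = 116, 30 mm high). Frame parallel to the mixer's
- home_mid (a point): the same for the middle lane, y = 0. From mixer x = 12 to 116 mm each lane is a channel 52 mm wide; from x = 19 on metal rails hang over it, undersides 13 mm and tops 18 mm above the deck, with a slot 30 mm wide between them: a carrier's foot slides under the rails, its web along the slot
- home_right (a point): the same for the right lane, y = -80 mm. Three red gate blocks (22 mm high, 14 x 16 mm) stand to the right of the lanes, 40 mm from each lane's centre, at mixer x = -8 to 6 mm, out of a carrier's way, until the spindle moves them to the lanes' centres behind the carriers' feet
- carrier_a: tube carrier: flat foot 100 x 42 mm, 8 mm thick; on it a web 100 mm long, 22 mm wide, up to 60 mm above the underside (grip it here, across its width); a row of five coloured caps, 17 mm wide, up to 83 mm. Origin: centre of the underside; x along its length, z up; both ends alike. Stands upright on the table at first. 0.18 to 0.35 kg. May be absent (None). Colour: white
- carrier_b: tube carrier: flat foot 100 x 42 mm, 8 mm thick; on it a web 100 mm long, 22 mm wide, up to 60 mm above the underside (grip it here, across its width); a row of five coloured caps, 17 mm wide, up to 83 mm. Origin: centre of the underside; x along its length, z up; both ends alike. Stands upright on the table at first. 0.18 to 0.35 kg. May be absent (None). Colour: grey
- carrier_c: tube carrier: flat foot 100 x 42 mm, 8 mm thick; on it a web 100 mm long, 22 mm wide, up to 60 mm above the underside (grip it here, across its width); a row of five coloured caps, 17 mm wide, up to 83 mm. Origin: centre of the underside; x along its length, z up; both ends alike. Stands upright on the table at first. 0.18 to 0.35 kg. May be absent (None). Colour: yellow
- handle: T-handle: dark steel hub 44 x 44 mm, 36 mm high, with a square bore 22.4 mm wide, 30 mm deep, open below; then a stem 24 x 18 mm; on it an orange crossbar 120 mm long (along x), 18 mm wide, 58 to 80 mm up. Origin: centre of the hub's underside; z up; bore sides parallel to x and y. Grip the crossbar at its middle, across its width. 0.25 kg. In the tray at first
- tray: blue tray, fixed, 110 x 110 mm outside, 14 mm high, walls and floor 4 mm. Origin: centre of its underside. The handle stands here on its hub before and after use; the crossbar may overhang the walls
- spindle_foot (a point): foot of the square steel spindle, on its axis, on the housing's top (mixer x = -75, y = -175 mm): the handle's origin comes here when it is right down. 20 mm square, straight for 20 mm, then tapering to 13 mm at 28 mm height. The frame turns with it; x and y parallel to the square's sides
- spindle (a joint): angle of the spindle: 0 = gates open; grows clockwise seen from above, to its end stop at 1.45 = locked. Needs about 0.15 N m, stays where it is left. Moves all three gates to the left, 28.6 mm per rad. A carrier over 8 mm short of home jams them. The handle has about 0.1 rad of play on it either way
- switch_tip (a point): centre of the green ball, 26 mm across, at the end of the switch lever on the mixer's right housing; 60 mm from the lever's pivot, which is at mixer x = 70, y = -178, z = 82 mm
- switch (a joint): angle of the switch lever: 0 = off, leaning 0.5 rad from upright to the mixer's -x; pushed over to +x it reaches 1.0 = on. Stays where it is left; under 3 N at the ball
- wash_bottle: white plastic bottle with blue cap, 60 mm wide, 150 mm tall, loose, not to be disturbed. Origin: centre of its underside
- beaker: glass beaker, 60 mm wide, 75 mm tall, loose, not to be disturbed. Origin: centre of its underside
- jar: amber jar, 56 mm wide, 70 mm tall, loose, not to be disturbed. Origin: centre of its underside

How it is judged:
On the way, in this order (a step that is already met when the one before it is completed fails the run):
1. every carrier is home in a lane, under the rails (x of each of carrier_a, carrier_b, carrier_c in the frame of mixer above 0.054 m and y of carrier_a in the frame of mixer between -0.095 and 0.095 m and z of carrier_a in the frame of mixer between 0.055 and 0.064 m and angle between the x axis of each of carrier_a, carrier_b, carrier_c and the x axis of mixer, either way round below 0.12 rad and angle between each of carrier_a, carrier_b, carrier_c's own z axis and vertical below 0.1 rad and y of carrier_b in the frame of mixer between -0.095 and 0.095 m and z of carrier_b in the frame of mixer between 0.055 and 0.064 m and y of carrier_c in the frame of mixer between -0.095 and 0.095 m and z of carrier_c in the frame of mixer between 0.055 and 0.064 m), for 0.2 s.
2. the T-handle is right down on the spindle (horizontal distance between handle and spindle_foot below 0.005 m and z of handle in the frame of mixer below 0.066 m and angle between handle's own z axis and vertical below 0.08 rad), for 0.2 s.
3. the spindle is turned to the locked end with the handle on it, the carriers home (all of step 1 and all of step 2 and value of joint spindle above 1.3 rad), for 0.2 s.
4. the handle stands in its tray, the gates still locked (x of handle in the frame of tray between -0.04 and 0.04 m and y of handle in the frame of tray between -0.04 and 0.04 m and z of handle in the frame of tray below 0.012 m and angle between handle's own z axis and vertical below 0.1 rad and value of joint spindle above 1.3 rad and contact force between handle and the fingers below 0.2 N), for 0.2 s.
5. the switch is over (value of joint switch above 0.8 rad), for 0.2 s.
At the end, for the whole second after the job is handed in: every carrier present is in a lane, foot under the rails, within 12 mm of the stop, flat on the deck and in line with the lane (0.12 rad); the spindle is past 1.3 rad; the handle stands upright in the tray, hub within 40 mm of its centre; the switch is past 0.8 rad; all released and at rest (all of step 1 and value of joint spindle above 1.3 rad and x of handle in the frame of tray between -0.04 and 0.04 m and y of handle in the frame of tray between -0.04 and 0.04 m and z of handle in the frame of tray below 0.012 m and angle between handle's own z axis and vertical below 0.1 rad and value of joint switch above 0.8 rad and linear speed of each of carrier_a, carrier_b, carrier_c, handle below 0.02 m/s); the robot touches nothing.
It fails at once if a carrier is tipped over (angle between any of carrier_a, carrier_b, carrier_c's own z axis and vertical above 0.9 rad).
It fails at once if a bystander is disturbed (moved over 50 mm or knocked over) (distance of any of wash_bottle, beaker, jar from where it was at the start of the episode above 0.05 m or angle between any of wash_bottle, beaker, jar's own z axis and vertical above 0.6 rad).
Of carrier_a, carrier_b, carrier_c only 2 to 3 are there at a start; the rules pass over those that are not, and their reading is None.
At some moment in a run one of carrier_a, carrier_b, carrier_c may be knocked a few centimetres aside while the robot is not near it.
It also fails if it takes over 208 s, if anything falls off the work surface, if the arm or the gripper's body presses on something with over 40 N, if the wrist force passes 120 N, or if a joint passes its speed limit or range.

## Working session

There is one attempt and no reset: what is moved stays moved. The work goes in short steps, each a Python script; the robot and the scene stay as the last script left them, time stands still between calls to the robot, and variables do not carry over. Pictures are saved under pics/ and viewed, at most 14 in all, crops included, and the job is handed in when it is done.

```bash
ls; mkdir -p pics; python3 - <<'E'
from rig import r, optics, models
import cv2,numpy as np
for n in("top","scene"):
    p=optics.grab_frame(n); cv2.imwrite(f"pics/{n}0.png",p["frame"]); np.savez(f"{n}0.npz",**{k:p[k] for k in("frame","depth","camera_matrix","cam_to_world")})
    print(n,p["cam_to_world"].round(3).tolist(),p["camera_matrix"].round(1).tolist())
    for l in "mixer carrier_a carrier_b carrier_c handle tray spindle_foot switch_tip wash_bottle beaker jar home_left home_mid home_right".split():
        print(l,[(d["xy"],round(d["confidence"],2)) for d in models.tip_of(p,l)][:4])
print(r.read_state()["clock"])
E
```

```text
pics
rig.py
top [[0.083, -0.971, 0.226, 0.172], [-0.997, -0.082, 0.013, 0.023], [0.006, -0.226, -0.974, 1.677], [0.0, 0.0, 0.0, 1.0]] [[475.7, 0.0, 258.1], [0.0, 475.7, 189.1], [0.0, 0.0, 1.0]]
mixer [([263.3, 190.8], 0.57)]
carrier_a [([160.6, 201.1], 0.88), ([191.9, 172.6], 0.82)]
carrier_b [([160.6, 201.1], 0.88), ([191.9, 172.6], 0.82)]
carrier_c [([160.6, 201.1], 0.88), ([191.9, 172.6], 0.82)]
handle [([367.8, 214.6], 0.9), ([373.8, 172.8], 0.75)]
tray [([371.9, 215.4], 0.6), ([318.0, 173.8], 0.15)]
spindle_foot [([314.8, 214.0], 0.54)]
switch_tip [([319.9, 174.5], 0.44)]
wash_bottle [([153.5, 148.2], 0.89), ([156.3, 202.1], 0.4)]
beaker [([149.3, 237.9], 0.63)]
jar [([367.5, 217.3], 0.74)]
home_left [([242.8, 167.3], 0.91)]
home_mid [([266.4, 168.6], 0.69)]
home_right [([289.1, 173.2], 0.58)]
scene [[0.039, 0.637, -0.77, 1.686], [0.999, -0.008, 0.044, -0.044], [0.022, -0.771, -0.637, 1.057], [0.0, 0.0, 0.0, 1.0]] [[445.1, 0.0, 253.6], [0.0, 445.1, 188.3], [0.0, 0.0, 1.0]]
mixer [([250.1, 215.3], 0.83)]
carrier_a [([351.3, 198.1], 0.9), ([328.3, 225.0], 0.64)]
carrier_b [([351.3, 198.1], 0.9), ([328.3, 225.0], 0.64)]
carrier_c [([351.3, 198.1], 0.9), ([328.3, 225.0], 0.64)]
handle [([148.5, 200.7], 0.85)]
tray [([141.0, 205.6], 0.6)]
spindle_foot [([201.1, 190.4], 0.59), ([253.7, 214.2], 0.28)]
switch_tip [([196.2, 197.3], 0.38)]
wash_bottle [([382.0, 242.0], 0.61)]
beaker [([351.6, 177.0], 0.51)]
jar [([134.0, 237.7], 0.62)]
home_left [([276.0, 217.3], 0.68)]
home_mid [([254.2, 217.0], 0.59)]
home_right [([224.4, 216.4], 0.81)]
1.5
```

```bash
python3 - <<'E'
import cv2
a=cv2.imread("pics/top0.png")[110:290,120:400]; cv2.imwrite("pics/t1.png",cv2.resize(a,None,fx=2.85,fy=2.85,interpolation=cv2.INTER_CUBIC))
a=cv2.imread("pics/scene0.png")[120:300,110:410]; cv2.imwrite("pics/s1.png",cv2.resize(a,None,fx=2.66,fy=2.66,interpolation=cv2.INTER_CUBIC))
E
```

```text
(no output)
```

View pics/t1.png

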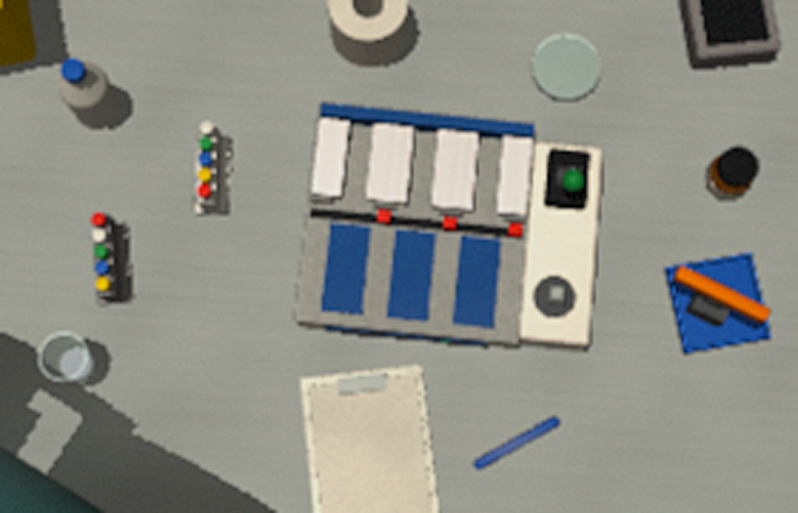

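View pics/s1.png

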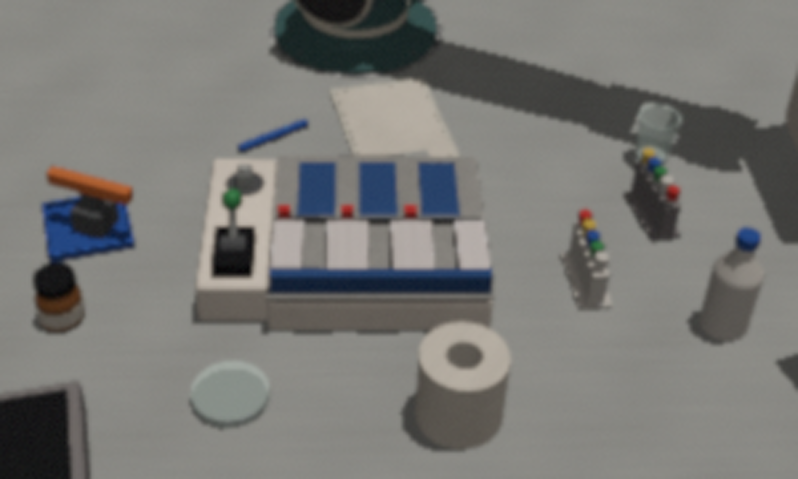

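```bash
cat > h.py <<'E'
from rig import r, optics, models
import cv2, numpy as np
def ray(p,uv,z):
    """world points where pixel rays meet plane z"""
    uv=np.atleast_2d(np.asarray(uv,float)); K=p["camera_matrix"]; T=p["cam_to_world"]
    d=np.c_[uv,np.ones(len(uv))]@np.linalg.inv(K).T@T[:3,:3].T
    return T[:3,3]+d*((z-T[2,3])/d[:,2])[:,None]
def cloud(p):
    h,w=p["depth"].shape; v,u=np.mgrid[:h,:w]; D=p["depth"].astype(float)
    c=np.stack([u,v,np.ones_like(u)],-1)@np.linalg.inv(p["camera_matrix"]).T*D[...,None]
    W=c@p["cam_to_world"][:3,:3].T+p["cam_to_world"][:3,3]; W[D==0]=np.nan
    return W
def R(yaw):
    """tool down; tool y (closing line) at angle yaw+90deg, tool x along yaw"""
    c,s=np.cos(yaw),np.sin(yaw); return np.array([[c,s,0],[s,-c,0],[0,0,-1.]])
def load(f): return dict(np.load(f))
def blobs(m,amin):
    n,l,st,ce=cv2.connectedComponentsWithStats(m.astype(np.uint8))
    return [(st[i,4],ce[i],l==i) for i in range(1,n) if st[i,4]>amin]
E
python3 - <<'E'
from h import *
p=load("top0.npz")
for n,uv,z in [("mixer",(263.3,190.8),0),("cA?",(160.6,201.1),0),("cB?",(191.9,172.6),0),("handle",(367.8,214.6),0.004),("spf",(314.8,214),.06),("tip",(319.9,174.5),.134),("wash",(153.5,148.2),0),("beaker",(149.3,237.9),0),("jar",(373,172),0),("hl",(242.8,167.3),.06),("hr",(289,173),.06)]: print(n,ray(p,uv,z).round(3))
q=optics.grab_frame("wrist"); s=r.read_state()
T=np.eye(4);T[:3,:3]=s["orientation"];T[:3,3]=s["tcp_pos"]
print((np.linalg.inv(T)@q["cam_to_world"]).round(3), q["camera_matrix"],T.round(3))
cv2.imwrite("pics/topfull.png",p["frame"])
E
```

```text
mixer [[0.556 0.026 0.   ]]
cA? [[0.487 0.39  0.   ]]
cB? [[0.602 0.29  0.   ]]
handle [[ 0.499 -0.353  0.004]]
spf [[ 0.475 -0.158  0.06 ]]
tip [[ 0.597 -0.159  0.134]]
wash [[0.682 0.442 0.   ]]
beaker [[0.352 0.413 0.   ]]
jar [[ 0.66  -0.368  0.   ]]
hl [[0.621 0.104 0.06 ]]
hr [[ 0.614 -0.059  0.06 ]]
[[-0.001 -0.953 -0.302  0.086]
 [ 1.    -0.001  0.    -0.   ]
 [-0.001 -0.302  0.953 -0.151]
 [ 0.     0.     0.     1.   ]] [[327.2553308    0.         257.81542397]
 [  0.         327.2553308  188.63537368]
 [  0.           0.           1.        ]] [[-0.908  0.419  0.     0.283]
 [ 0.419  0.908  0.     0.613]
 [-0.     0.    -1.     0.233]
 [ 0.     0.     0.     1.   ]]
```

View pics/top0.png

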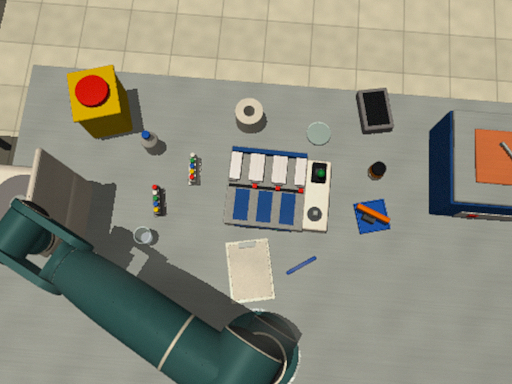

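```bash
python3 - <<'E'
from h import *
for i,(yaw,x) in enumerate([(np.pi-.05,.59),(-.05,.50)]):
    try: r.move_ptp([x,-.02,.36],R(yaw))
    except r.Unreachable as e: print("unreach",yaw,e); continue
    r.pause(.2)
    p=optics.grab_frame("wrist"); cv2.imwrite(f"pics/w{i}.png",p["frame"]); np.savez(f"w{i}.npz",**{k:p[k] for k in("frame","depth","camera_matrix","cam_to_world")})
    for l in("spindle_foot","switch_tip","home_left","home_right","home_mid","mixer"):
        print(l,[(d["xy"],round(d["confidence"],2)) for d in models.tip_of(p,l)][:3])
    if i==0:
        t=optics.grab_frame("top"); print("carr",[(d["xy"],round(d["confidence"],2),ray(t,d["xy"],0).round(3).tolist()) for d in models.tip_of(t,"carrier_a")])
    print(r.read_state()["joints"], r.read_state()["clock"])
cv2.imwrite("pics/w01.png",np.hstack([cv2.resize(cv2.imread(f"pics/w{i}.png"),(400,300)) for i in(0,1)]))
cv2.imwrite("pics/t2.png",t["frame"])
E
```

```text
spindle_foot []
switch_tip [([138.1, 174.6], 0.74)]
home_left [([225.2, 174.2], 0.65), ([333.4, 166.9], 0.63)]
home_right [([226.3, 172.8], 0.94)]
home_mid [([281.2, 168.4], 0.66)]
mixer []
carr [([161.0, 203.7], 0.59, [[0.478, 0.388, 0.0]]), ([192.2, 174.3], 0.55, [[0.595, 0.289, 0.0]])]
[-7.70915976e-02 -7.32422219e-02  1.42988427e+00  9.06317234e-06
  1.78496698e+00 -1.59787896e+00] 4.7333
spindle_foot [([352.3, 163.8], 0.64)]
switch_tip [([385.2, 62.4], 0.72), ([287.2, 56.0], 0.2)]
home_left [([159.2, 60.7], 0.77)]
home_right [([283.1, 54.7], 0.84), ([7.6, 237.2], 0.37)]
home_mid [([224.6, 56.7], 0.64), ([5.1, 237.1], 0.59)]
mixer [([236.4, 106.0], 0.69)]
[-9.09329513e-02 -2.69072701e-01  1.60113750e+00 -2.45279182e-06
  1.80952120e+00  1.52982885e+00] 7.925
```

View pics/w01.png

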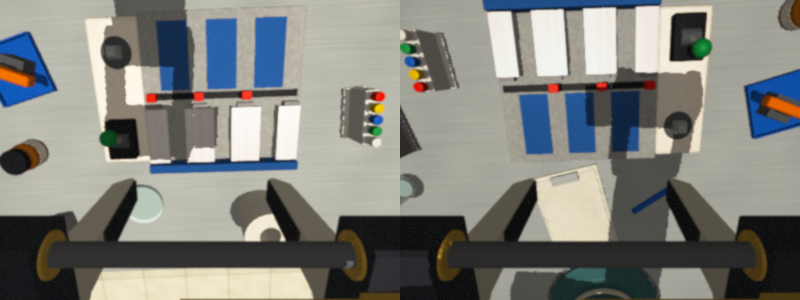

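View pics/t2.png

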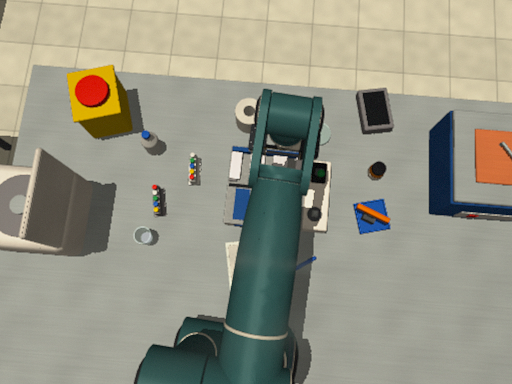

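```bash
cat > fit.py <<'E'
from h import *
from scipy.optimize import least_squares
def strips(p):
    f=cv2.cvtColor(p["frame"],cv2.COLOR_BGR2HSV).astype(int); 
    m=(abs(f[...,0]-110)<10)&(f[...,1]>140)&(f[...,2]>35); m[260:]=0
    B=[(ray(p,c,.06)[0,:2],a,mk) for a,c,mk in blobs(m,800)]
    rd=((f[...,0]<6)|(f[...,0]>174))&(f[...,1]>180)&(f[...,2]>60); rd[260:]=0
    return B,[(ray(p,c,.08)[0,:2],a) for a,c,mk in blobs(rd,25)]
if __name__=="__main__":
  for i in (0,1):
    p=load(f"w{i}.npz"); B,G=strips(p)
    for b in B:
        cs,_=cv2.findContours(b[2].astype(np.uint8),0,2); bx=cv2.minAreaRect(cs[0]); c=ray(p,cv2.boxPoints(bx),.06)[:,:2]
        e=[np.linalg.norm(c[1]-c[0]),np.linalg.norm(c[2]-c[1])]
        d=(c[1]-c[0]) if e[0]>e[1] else c[2]-c[1]
        print(i,"strip",b[0].round(4),b[1],c.mean(0).round(4),np.round(e,3),round(np.arctan2(d[1],d[0]),3))
    for g in G: print(i,"gate",g[0].round(4),g[1])
    W=cloud(p)
    for uv in [(260,60)]: pass
    z=W[...,2]; mm=(abs(z-.06)<.006); mm[250:]=0; print("deck z",np.nanmedian(z[mm]), "table",np.nanmedian(z[(abs(z)<.008)]))
E
python3 fit.py
```

```text
0 strip [0.4862 0.0988] 3202 [0.4891 0.0995] [0.109 0.047] 3.124
0 strip [0.4847 0.019 ] 3187 [0.4869 0.0187] [0.045 0.107] -0.011
0 strip [ 0.4832 -0.061 ] 3147 [ 0.4859 -0.0617] [0.047 0.108] -0.017
0 strip [ 0.4959 -0.3141] 3143 [ 0.494  -0.3239] [0.097 0.098] 0.146
0 strip [0.6859 0.0177] 2105 [0.6836 0.0173] [0.273 0.023] 1.55
0 gate [0.5527 0.0568] 136
0 gate [ 0.5509 -0.0227] 132
0 gate [0.5662 0.276 ] 143
0 gate [ 0.5495 -0.1007] 129
deck z 0.059457053543284816 table -0.0005371737218149986
1 strip [0.6803 0.0351] 2353 [0.6772 0.0181] [0.277 0.015] -1.622
1 strip [ 0.5074 -0.3188] 3138 [ 0.503  -0.3268] [0.102 0.1  ] -1.338
1 strip [ 0.4885 -0.061 ] 2502 [ 0.4861 -0.0612] [0.046 0.108] 3.134
1 strip [0.4902 0.019 ] 2491 [0.4877 0.0194] [0.047 0.107] 3.128
1 strip [0.4917 0.0986] 2486 [0.4892 0.0993] [0.047 0.109] 3.129
1 gate [ 0.5508 -0.1004] 134
1 gate [0.567  0.2759] 158
1 gate [ 0.5525 -0.0226] 132
1 gate [0.5538 0.0565] 137
deck z 0.05939117103296501 table -0.0006593408060757144
```

```bash
cat > load.py <<'E'
from h import *
MX=np.array([.5533,.0177]); MY=-.0198
def mix(x,y): c,s=np.cos(MY),np.sin(MY); return MX+[c*x-s*y,s*x+c*y]
def tomix(p): c,s=np.cos(MY),np.sin(MY); d=np.asarray(p[:2])-MX; return np.array([c*d[0]+s*d[1],-s*d[0]+c*d[1]])
def locate(xy,zlo=.045,zhi=.095,rad=.075):
    """long-axis rectangle of the points above zlo near xy, from the wrist camera"""
    p=optics.grab_frame("wrist"); W=cloud(p); 
    m=(np.linalg.norm(W[...,:2]-xy,axis=-1)<rad)&(W[...,2]>zlo)&(W[...,2]<zhi)
    (c,wh,a)=cv2.minAreaRect((W[m][:,:2]*1000).astype(np.float32)); b=cv2.boxPoints((c,wh,a))
    e=[b[1]-b[0],b[2]-b[1]]; d=max(e,key=np.linalg.norm); yaw=np.arctan(d[1]/d[0])
    return np.array(c)/1000,yaw,np.sort(wh),m.sum(),p
def carrier(xy,lane,deck=.06):
    for k in range(2):
        r.move_ptp([xy[0]+.03,xy[1],.22],R(np.pi)); r.pause(.2)
        c,yaw,wh,n,p=locate(np.array(xy)); print("carrier",c.round(4),round(yaw,3),wh,n)
        if np.linalg.norm(c-xy)<.02: break
        xy=c
    cv2.imwrite(f"pics/c{lane}.png",p["frame"])
    if not(15<wh[0]<34 and 90<wh[1]<112): print("odd size"); return
    Rg=R(yaw+np.pi)
    r.command_gripper(.75)
    r.move_ptp([*c,.14],Rg); r.servo_line([*c,.038],v=.12)
    r.command_gripper(0.,35); print("grip",r.read_state()["opening"],r.read_state()["grip_force"])
    r.servo_line([*c,.2],v=.2)
    Rm=R(MY+np.pi); q=mix(-70,0) if 0 else mix(-.072,lane)
    r.move_ptp([*q,.2],Rm); r.servo_line([*q,deck+.040],v=.12)
    r.servo_line([*mix(.05,lane),deck+.0395],v=.08); print("slid",r.read_state()["contact_force"].round(1) if hasattr(r.read_state()["contact_force"],"round") else r.read_state()["contact_force"])
    f0=np.array(r.read_state()["contact_force"]); 
    for x in np.arange(.054,.073,.002):
        r.servo_line([*mix(x,lane),deck+.0395],v=.03); f=np.array(r.read_state()["contact_force"])-f0
        if abs(f[0])>8: break
    print("stop at",x,f.round(1),tomix(r.read_state()["tcp_pos"]).round(4))
    r.command_gripper(.55); z=r.read_state()["tcp_pos"]; r.servo_line([z[0],z[1],.22],v=.2)
    print("clock",r.read_state()["clock"])
E
python3 - <<'E'
from load import *
carrier(np.array([.60,.289]),0.0)
E
```

```text
carrier [0.6055 0.2814] 0.075 [22.0310688  98.88864899] 2392
grip 0.23625231754322112 34.99953031539917
slid [-0.8  0.3 -1.2]
stop at 0.066 [-8.7 -0.8  3.1] [0.0654 0.    ]
clock 21.2833
```

```bash
python3 - <<'E'
from load import *
carrier(np.array([.482,.389]),0.08)
r.move_ptp([*(mix(.02,.03)),.36],R(MY+np.pi)); r.pause(.2)
p=optics.grab_frame("wrist"); cv2.imwrite("pics/chk.png",p["frame"]); W=cloud(p)
for lane in(0,.08):
    mm=np.array([tomix(q) for q in W[:250].reshape(-1,3)]); z=W[:250,:,2].ravel()
    k=(abs(mm[:,1]-lane)<.02)&(mm[:,0]>-.12)&(mm[:,0]<.2)&(z>.06+.045)&(z<.06+.09)
    print(lane,k.sum(),np.nanpercentile(mm[k],[1,99],axis=0).round(4))
E
```

```text
carrier [0.4804 0.3936] 0.2 [22.03847122 98.92359924] 2423
grip 0.2387700623689804 34.999621510505676
slid [-0.7  0.2 -1.4]
stop at 0.068 [-26.4  -0.4  14.7] [0.0658 0.08  ]
clock 33.9833
0 1444 [[ 0.0158 -0.0108]
 [ 0.1118  0.011 ]]
0.08 1490 [[0.0157 0.0689]
 [0.1114 0.0904]]
```

View pics/chk.png

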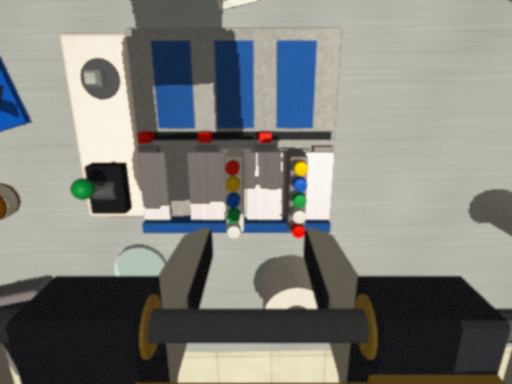

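```bash
python3 - <<'E'
from load import *
def meas(xy,yaw,z,zlo,zhi,rad):
    # put camera view roughly on target: offset along tool x
    r.move_ptp([xy[0]-np.cos(yaw)*.03,xy[1]-np.sin(yaw)*.03,z],R(yaw)); r.pause(.2)
    return locate(np.array(xy),zlo,zhi,rad)
for yaw in (np.pi,np.pi/2):
    c,a,wh,n,p=meas(mix(-.075,-.175),yaw,.24,.082,.1,.03); print("spindle",c.round(4),round(a,3),wh,n, tomix(c).round(4)); cv2.imwrite(f"pics/sp{yaw:.0f}.png",p["frame"])
    W=cloud(p); k=(np.linalg.norm(W[...,:2]-c,axis=-1)<.016)&(W[...,2]>.0865); v,u=np.nonzero(k); print(k.sum(),W[k].mean(0).round(4), ray(p,[[u.mean(),v.mean()]],.088).round(4))
    c,a,wh,n,p=meas([.499,-.335],yaw,.26,.066,.1,.08); print("bar",c.round(4),round(a,3),wh,n); cv2.imwrite(f"pics/ha{yaw:.0f}.png",p["frame"])
print(r.read_state()["clock"])
a=cv2.imread("pics/sp3.png"); b=cv2.imread("pics/ha3.png"); cv2.imwrite("pics/spha.png",np.hstack([cv2.resize(a,(400,300)),cv2.resize(b,(400,300))]))
E
```

```text
spindle [ 0.4747 -0.1564] -0.01 [17.30109024 18.22945786] 347 [-0.0751 -0.1756]
4917 [ 0.4753 -0.1564  0.3167] [[ 0.6711 -0.1618  0.088 ]]
bar [ 0.4925 -0.3544] 1.179 [ 18.31528473 118.81206512] 2266
spindle [ 0.4751 -0.1558] 1.569 [18.11413383 18.29530907] 346 [-0.0747 -0.175 ]
4887 [ 0.4751 -0.157   0.3167] [[ 0.4814 -0.3519  0.088 ]]
bar [ 0.4923 -0.3539] 1.18 [ 18.08341599 119.03089142] 2009
39.925
```

View pics/spha.png

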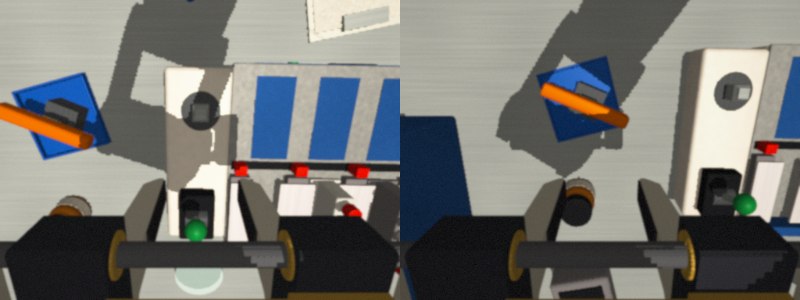

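```bash
python3 - <<'E'
from load import *
hb=np.array([.4924,-.3541]); sp=np.array([.4749,-.1560]); S=r.read_state
r.command_gripper(.6)
r.move_ptp([*hb,.16],R(1.18)); r.servo_line([*hb,.068],v=.12)
r.command_gripper(0.,55); print("grip",S()["opening"],S()["grip_force"])
r.servo_line([*hb,.2],v=.15)
Rs=R(np.pi/2-.015); r.move_ptp([*sp,.2],Rs); r.servo_line([*sp,.064+.092],v=.1); r.pause(.2)
f0=np.array(S()["contact_force"]); print("f0",f0)
for z in np.arange(.088,.0595,-.002):
    r.servo_line([*sp,.064+z],v=.04); f=np.array(S()["contact_force"])-f0; print(round(z,3),f.round(1),end=" ")
    if abs(f[2])>25: print("STOP");break
print(S()["tcp_pos"],S()["wrist_torque"],S()["joints"],S()["clock"])
p=optics.grab_frame("scene"); cv2.imwrite("pics/ins.png",cv2.resize(p["frame"][130:260,130:330],None,fx=3,fy=3))
E
```

```text
grip 0.19027703487386252 54.99726176261902
f0 [ 0.51776509  0.15562484 -2.2809991 ]
0.088 [-1.2 -0.1 -0.9] 0.086 [-0.3 -0.9 -1.3] 0.084 [-0.6 -0.6 -0.5] 0.082 [-0.5  0.6 -0.5] 0.08 [ 0.9 -1.2 -0. ] 0.078 [ 3.  -0.8 -2.1] 0.076 [ 4.4 -0.2 -3.2] 0.074 [ 5.  -0.9 -1.5] 0.072 [ 5.6 -1.  -0.8] 0.07 [ 6.4 -1.2 -1.6] 0.068 [ 5.2 -0.1 -1.6] 0.066 [ 5.8 -0.5 -1.5] 0.064 [ 6.2 -1.7 -1.1] 0.062 [ 7.  -1.  -1.6] 0.06 [ 6.6 -0.8  1. ] [ 0.4750854  -0.15600895  0.12381909] [-0.20489738 -1.38139073 -0.00249722] [-3.68379358e-01 -2.23244862e-01  1.94492905e+00  1.31558088e-04
  1.41938380e+00 -3.53406968e-01] 48.7583
```

View pics/ins.png

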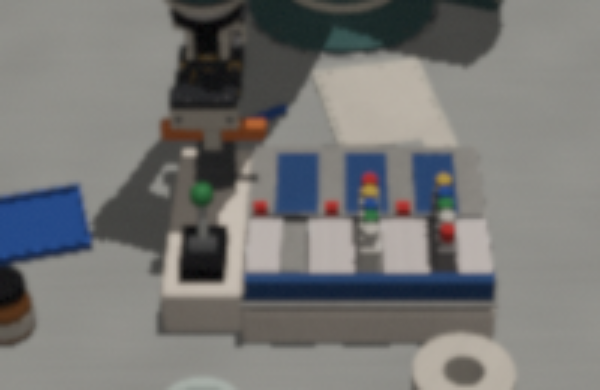

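```bash
python3 - <<'E'
from load import *
S=r.read_state
t=np.array(S()["tcp_pos"]); r.servo_line([.4760,-.156,.1240],v=.02); r.pause(.3); print(S()["contact_force"],S()["wrist_torque"])
q0=np.array(S()["joints"])
for d in list(np.arange(.15,1.36,.15))+[1.40,1.45,1.5,1.55,1.6]:
    q=q0.copy(); q[5]+=d; r.set_joints(q); r.pause(.1); w=S()["wrist_torque"]; f=S()["contact_force"]; print(round(d,2),np.round(w,2),np.round(f,1),round(S()["joints"][5]-q0[5],3))
    if abs(w[2])>1.2: break
r.pause(.4)
p=optics.grab_frame("scene"); cv2.imwrite("pics/turn.png",cv2.resize(p["frame"][130:260,130:330],None,fx=3,fy=3)); print(S()["clock"])
E
```

```text
[-0.78990852 -0.16341304 -0.52101264] [-0.13071814  0.19998954  0.03456806]
0.15 [-0.73 -1.05  0.01] [ 5.4 -2.3 -2.2] 0.147
0.3 [-0.7  -1.11 -0.06] [ 5.6 -2.  -2.9] 0.297
0.45 [-0.68 -1.14 -0.04] [ 5.9 -2.6 -3.8] 0.447
0.6 [-0.67 -1.15  0.03] [ 5.5 -2.4 -2.4] 0.597
0.75 [-0.71 -1.12  0.05] [ 6.7 -3.  -2.7] 0.747
0.9 [-0.68 -1.12  0.02] [ 5.  -3.7 -1.9] 0.897
1.05 [-0.72 -1.13 -0.  ] [ 5.7 -3.  -2.2] 1.047
1.2 [-0.8  -1.13 -0.02] [ 5.2 -3.1 -3. ] 1.197
1.35 [-0.76 -1.1   0.02] [ 5.9 -3.  -2.4] 1.347
1.4 [-0.77 -1.21  0.06] [ 6.7 -3.1 -3. ] 1.397
1.45 [-0.77 -1.22  0.05] [ 6.5 -2.5 -3.7] 1.447
1.5 [-0.72 -1.27  0.06] [ 6.6 -3.1 -1.8] 1.497
1.55 [-0.77 -1.25  0.09] [ 6.  -3.5 -2.3] 1.547
1.6 [-0.81 -1.22  0.1 ] [ 5.7 -3.7 -2.9] 1.597
54.8583
```

View pics/turn.png

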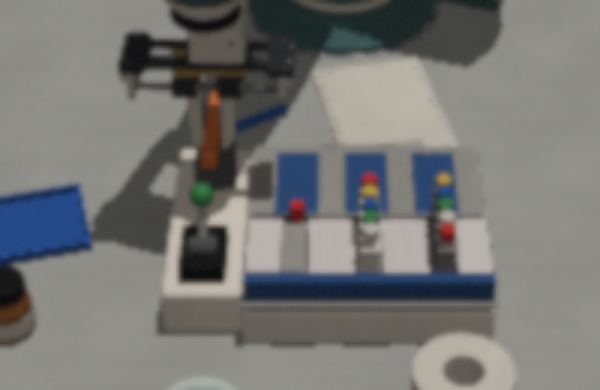

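```bash
python3 - <<'E'
from load import *
S=r.read_state; hb=np.array([.4924,-.3541])
q=np.array(S()["joints"]); q[5]-=.12; r.set_joints(q); t=np.array(S()["tcp_pos"])
r.servo_line([.4760,-.1562,t[2]],v=.02); print(S()["contact_force"])
r.servo_line([.4760,-.1562,.16],v=.05); r.servo_line([.4760,-.1562,.21],v=.12); print("lifted",S()["opening"],S()["grip_force"])
p=optics.grab_frame("scene"); W=cloud(p)
f=cv2.cvtColor(p["frame"],cv2.COLOR_BGR2HSV); rd=((f[...,0]<6)|(f[...,0]>174))&(f[...,1]>180)&(f[...,2]>60)
for a,c,m in blobs(rd,10):
    x=np.nanmedian(W[m],0); print("red",a,tomix(x).round(3),x[2].round(3))
r.move_ptp([*hb,.2],R(1.18)); r.servo_line([*hb,.1],v=.15); r.servo_line([*hb,.0685],v=.04); print(S()["contact_force"])
r.command_gripper(.5); r.pause(.3)
r.servo_line([*hb,.2],v=.15)
y=1.18; r.move_ptp([hb[0]-np.cos(y)*.03,hb[1]-np.sin(y)*.03,.26],R(y)); r.pause(.2)
c,a,wh,n,p=locate(hb,.066,.1,.08); print("bar",c.round(4),round(a,3),wh,n,S()["clock"]); cv2.imwrite("pics/tray.png",p["frame"])
E
```

```text
[ 0.62242304  0.42170188 -0.29854315]
lifted 0.18850891603036124 54.997210800647736
red 11 [ 0.008 -0.078] 0.077
red 910 [0.247 0.598] 0.218
[ 0.14606143 -0.45808781 -1.51377153]
bar [ 0.4909 -0.3535] 1.182 [ 17.84252167 119.37213135] 2073 62.4917
```

View pics/tray.png

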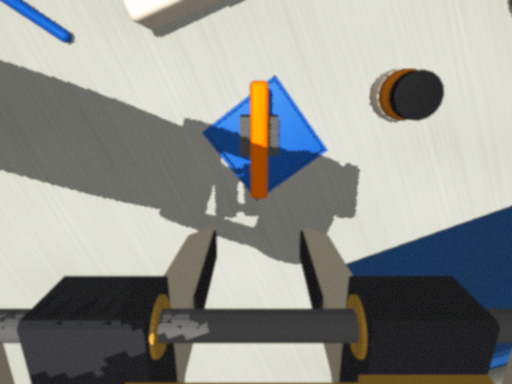

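```bash
python3 - <<'E'
from load import *
S=r.read_state; Y=-.178
r.command_gripper(0.,10)
r.move_ptp([*mix(-.012,Y),.26],R(MY+np.pi)); r.servo_line([*mix(-.012,Y),.142],v=.12); r.pause(.2)
f0=np.array(S()["contact_force"])
for x in np.arange(.01,.083,.004):
    r.servo_line([*mix(x,Y),.142],v=.06); f=np.array(S()["contact_force"])-f0
    if np.linalg.norm(f)>9: break
print(x,f.round(1)); r.pause(.3)
r.servo_line([*mix(.03,Y),.142],v=.1); r.servo_line([*mix(.03,Y),.26],v=.15)
r.move_ptp([*mix(-.04,-.06),.40],R(MY+np.pi)); r.pause(.3)
p=optics.grab_frame("wrist"); cv2.imwrite("pics/end.png",p["frame"]); print(S()["clock"])
W=cloud(p); f=cv2.cvtColor(p["frame"],cv2.COLOR_BGR2HSV); m=(abs(f[...,0].astype(int)-65)<15)&(f[...,1]>120); m[260:]=0
for a,c,k in blobs(m,20): print("green",a,tomix(np.nanmedian(W[k],0)).round(3),np.nanmedian(W[k],0)[2].round(3))
mm=(W[...,:2]-MX)@np.array([[np.cos(MY),-np.sin(MY)],[np.sin(MY),np.cos(MY)]])
for lane in(0,.08):
    k=(abs(mm[...,1]-lane)<.02)&(mm[...,0]>-.12)&(mm[...,0]<.2)&(W[...,2]>.105)&(W[...,2]<.15)
    print(lane,k.sum(),np.nanpercentile(mm[k],[1,99],axis=0).round(4))
E
```

```text
0.082 [-25.4   1.2  11. ]
74.15
green 111 [0.064 0.078] 0.142
green 103 [ 0.084 -0.001] 0.142
green 205 [ 0.094 -0.176] 0.144
0 1162 [[ 0.0158 -0.0112]
 [ 0.1119  0.0101]]
0.08 1388 [[0.0158 0.0686]
 [0.1121 0.0886]]
```

View pics/end.png

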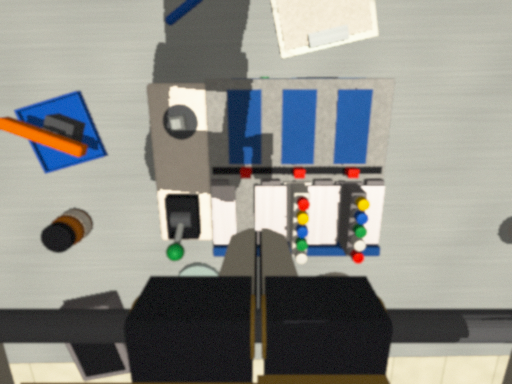

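```bash
python3 -c "
from rig import r
print(r.finish_job())"
```

```text
the job is handed in; nothing more can be done
None
```

I loaded both carriers that were on the bench (mid and left lanes), locked the gates, put the handle back in its tray, switched the mixer on and handed the job in at about 74 s; my last pictures look right, but no verdict came back.

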